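Stack spacers in a pump housing's sleeve up to the line

TASK

Three round steel spacers of the same diameter but different thickness lie on the bench. Put the two thicker ones into the open sleeve on the pump housing, lying flat one on top of the other in either order, so that the top of the stack is level with the black line round the sleeve; each may drop down the sleeve once it has been let into the mouth. Leave the thinnest spacer where it lies.

Things in the scene. Friction and masses are not known exactly. Their poses are not given: they have to be found in the camera images.
- sleeve_mouth (a point): Centre of the open mouth, at rim level, of a fixed upright steel sleeve (z up its axis) on a red cast housing (116 x 150 mm block, 30 mm high, bolt heads 8 mm). Sleeve: 58 mm inner, 68 mm outer diameter, 44 mm deep; rim 74 mm above the bench, flat floor 30 mm above it. Black line 4 mm below the rim = wanted stack top, 40 mm above the floor. Two 13 mm sight slots, at +x and -x.
- spacer_thick_mid (a point): Solid round plain steel spacer disc, 44 mm in diameter and 24 mm thick (the thickest of the three), 286 g, lying flat on the bench. The point is its centre, half-way up; z is the disc's axis.
- spacer_middle_mid (a point): Solid round plain steel spacer disc, 44 mm in diameter and 16 mm thick (the middle one of the three), 191 g, lying flat on the bench. The point is its centre, half-way up; z is the disc's axis.
- spacer_thin_mid (a point): Solid round plain steel spacer disc, 44 mm in diameter and 8 mm thick (the thinnest of the three), 96 g, lying flat on the bench. The point is its centre, half-way up; z is the disc's axis. Not needed; to be left alone.
Mind the look-alikes: they are no part of the job. Leave any yellow look-alike of the part that bears spacer_middle_mid alone.

How it is judged:
By the outcome, as a careful person would: the job done as asked, in the order asked, and still so for the second after the job is handed in, with the robot touching nothing.
It also fails if it takes over 54 s, if anything falls off the work surface, if the arm or the gripper's body presses on something with over 40 N, if the wrist force passes 120 N, or if a joint passes its speed limit or range.

ROBOT

A 6-joint arm with a two-finger parallel gripper is mounted at the origin on the work surface. World frame = base frame: x ahead of the robot, y to its left, z up, the work surface at z = 0. Lengths are in m, angles in rad, forces in N, time in s.
With the tool pointing down it reaches from about 0.325 to 0.9 m from the base axis. Payload 6.1 kg.
Tool frame: the origin (TCP) lies midway between the tips of the shut fingers; the grasp point (between the pads) lies 19 mm behind it; z points along the fingers, y is the direction in which the jaws open and shut (so a half turn about z gives the same grasp; the last joint's range is limited). The gripper opens to 87 mm and grips with 3 to 60 N. Pads are 19 mm wide; open, the fingers measure 117 mm over their backs; the gripper's body (75 mm by 190 mm) begins 51 mm behind the grasp point.
Start: joints at [-1.227, 0.22, 1.526, -0, 1.395, -0.126], TCP at [0.283, -0.557, 0.223] pointing down, gripper open.
Joint ranges: [-2.98, 2.98], [-0.91, 2.08], [0.09, 2.57], [-1.24, 4.39], [0.2, 2.65], [-2.68, 2.68]. Speed limits (rad/s): [2.57, 2.57, 3.01, 3.14, 3.14, 3.14].

INTERFACE

Orientations are given as a rotation vector (axis times angle).
In Python, from plant import bot, fingers, monitor, camera, camera_model, silhouettes gives the robot as it stands. The module is installed in compiled form; this text tells all that it offers. Calls block until the motion is done:
- bot.move_pose(position, orientation): joint-space move of the TCP to a pose.
- bot.move_straight(position, max_speed=0.15, rot=None): straight line of the TCP; rot=None keeps the orientation; max_speed is the mean speed in m/s.
- bot.move_j(angles): joint-space move.
- fingers.open_gripper() and fingers.grab(newtons=None): open the fingers fully, or close them until they stop; newtons is the grip in N (None keeps the last).
- bot.wait(seconds).
- bot.solve_ik(position, orientation): joint angles nearest the present ones, or None.
- monitor.state(): the state.
- camera(name): name is "scene" or "top"; returns the picture (400x640x3 uint8, blue, green, red); there is no depth.
- camera_model(name): a dict with "fx", "fy", "cx", "cy" (pixels), "k1" (the pictures are not rectified: a ray, as slopes to the right and down, at radius r is drawn at 1 + k1 r^2 times it, then the intrinsics apply), "extrinsics" (4x4, takes a point from camera to world coordinates). Camera axes: x right, y down, z forward; pixel columns grow to the right and rows downward; lengths in m; the calibration is good to about 2 mm. A picture is of the moment at which its call begins. camera_model takes no time and is no camera call.
A pose or a line that the arm cannot do raises bot.IKError and nothing moves.
- bot.close_job(): hands the job in, once; it reports no verdict.
Trained networks look in the newest picture that a camera, given by its name, has taken for a name from the list of things; names that differ only in an ending like _2 or _b are one class to them, and where a whole thing is asked for, a point or a joint stands for the part that bears it (a point fixed in the world has none). Each returns a list of dicts, best first, with "conf" (0 to 1); they miss things now and then, are a little off and sometimes report something else, mostly with a low value. They report only what shows in the picture. A call takes as long as a camera call. They do not tell look-alikes from the thing itself.
- silhouettes(camera, target): "pixels" (400x640 bool, what is visible of it) and "extent" ([left, top, width, height] in pixels, round what is visible of it).
The state is a dict: "clock": time; "joint_pos": joint angles; "dq": joint speeds; "effort": joint torques, N m; "ee_pos": TCP position; "tool_rot": TCP orientation; "force": force on the tool from outside, world axes, zero at the start; "wrist_torque": the same for the moment, N m; "opening": finger opening in m.
Only numpy, scipy, OpenCV 4.12 (cv2) and the standard library are available. Lean on these libraries where they do the work, as an engineer would, in place of code of your own. Each camera call takes 0.05 s, during which the arm holds its last target.

## Working session

There is one attempt and no reset: what is moved stays moved. The work goes in short steps, each a Python script; the robot and the scene stay as the last script left them, time stands still between calls to the robot, and variables do not carry over. Pictures are saved under pics/ and viewed, and the job is handed in when it is done.

```bash
mkdir -p pics; ls
python3 - <<'E'
from plant import bot, fingers, monitor, camera, camera_model, silhouettes
import cv2, numpy as np
for c in ["scene","top"]:
    im=camera(c); cv2.imwrite(f"pics/{c}0.png",im)
    m=camera_model(c); print(c,{k:(np.round(v,4).tolist()) for k,v in m.items()})
    for t in ["sleeve_mouth","spacer_thick_mid","spacer_middle_mid","spacer_thin_mid"]:
        print(c,t,[(round(d["conf"],2),d["extent"],int(d["pixels"].sum())) for d in silhouettes(c,t)])
s=monitor.state(); print(s)
E
```

```text
pics
scene {'fx': 466.1448, 'fy': 466.1448, 'cx': 322.8128, 'cy': 205.0746, 'k1': -0.0712, 'extrinsics': [[0.6195, 0.429, -0.6574, 1.1107], [0.7849, -0.3282, 0.5255, -0.3974], [0.0097, -0.8416, -0.54, 0.5446], [0.0, 0.0, 0.0, 1.0]]}
scene sleeve_mouth [(0.94, [154.0, 230.9, 103.8, 86.8], 5715)]
scene spacer_thick_mid [(0.65, [370.1, 225.5, 22.8, 26.2], 427)]
scene spacer_middle_mid [(0.77, [410.7, 205.9, 23.0, 18.6], 283), (0.7, [392.4, 185.3, 23.3, 18.0], 281)]
scene spacer_thin_mid [(0.68, [302.2, 201.1, 19.6, 13.0], 239)]
top {'fx': 501.9538, 'fy': 501.9538, 'cx': 326.3607, 'cy': 202.0205, 'k1': 0.0325, 'extrinsics': [[0.0506, -0.9786, 0.1993, 0.3758], [-0.9987, -0.0494, 0.011, 0.0583], [-0.0009, -0.1996, -0.9799, 0.9442], [0.0, 0.0, 0.0, 1.0]]}
top sleeve_mouth [(0.84, [412.0, 194.5, 95.0, 73.4], 5367)]
top spacer_thick_mid [(0.6, [281.3, 157.5, 24.3, 27.7], 453)]
top spacer_middle_mid [(0.84, [194.3, 203.1, 23.6, 26.4], 447), (0.81, [215.2, 158.5, 21.5, 24.6], 396)]
top spacer_thin_mid [(0.69, [289.8, 252.9, 26.9, 24.0], 409)]
{'clock': 0.5, 'joint_pos': array([-1.22712141e+00,  2.20450054e-01,  1.52654912e+00, -3.37536401e-05,
        1.39466140e+00, -1.26097821e-01]), 'dq': array([-0.00013436, -0.00039663, -0.00056455, -0.00098376, -0.0004413 ,
        0.00034666]), 'effort': array([-7.59947870e-04, -4.94038725e+01, -3.87302005e+01,  7.00012199e-02,
        4.82178095e-02, -2.34236472e-05]), 'ee_pos': array([ 0.28290667, -0.55727796,  0.22248057]), 'tool_rot': array([-3.05526269e+00, -7.31144793e-01,  6.34742154e-05]), 'force': array([ 0.16827838, -0.02305513, -0.63995089]), 'wrist_torque': array([ 9.48200722e-05,  2.10485332e-02, -2.84927991e-02]), 'opening': 0.08710608859377446}
```

View pics/scene0.png

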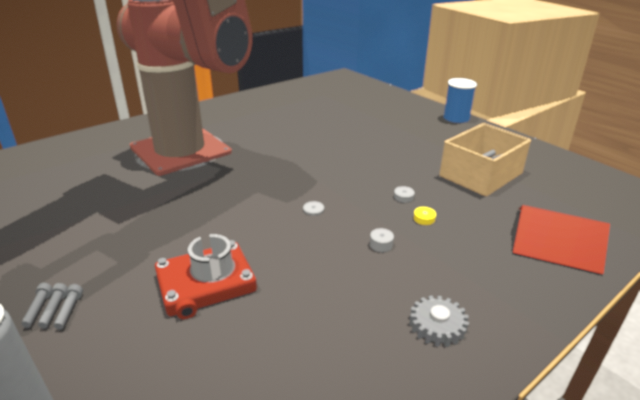

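View pics/top0.png

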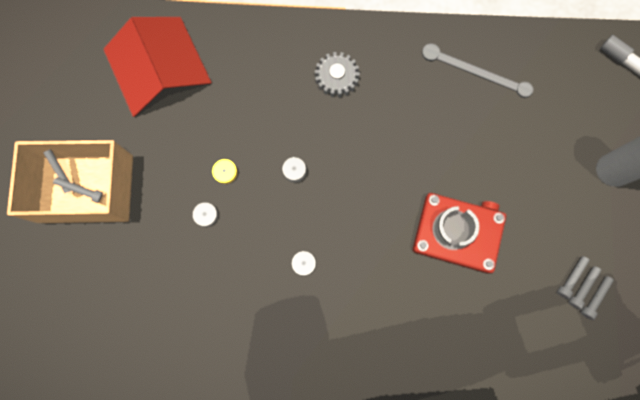

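Run:
```python
import cv2, numpy as np
a=cv2.imread("pics/scene0.png")[170:260,280:450]; b=cv2.imread("pics/top0.png")[145:285,180:330]
cv2.imwrite("pics/crop0.png",np.vstack([cv2.resize(a,(600,318),interpolation=2)]) )
cv2.imwrite("pics/crop1.png",cv2.resize(b,(600,560),interpolation=2))
```

```text
(no output)
```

View pics/crop0.png

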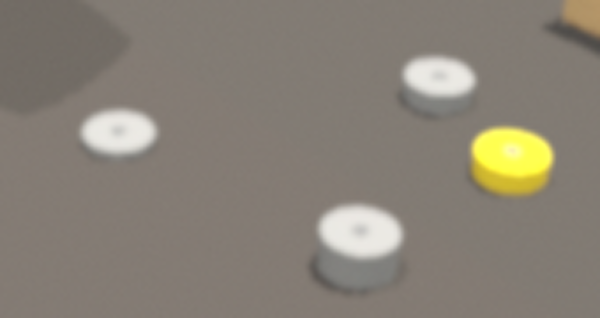

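View pics/crop1.png

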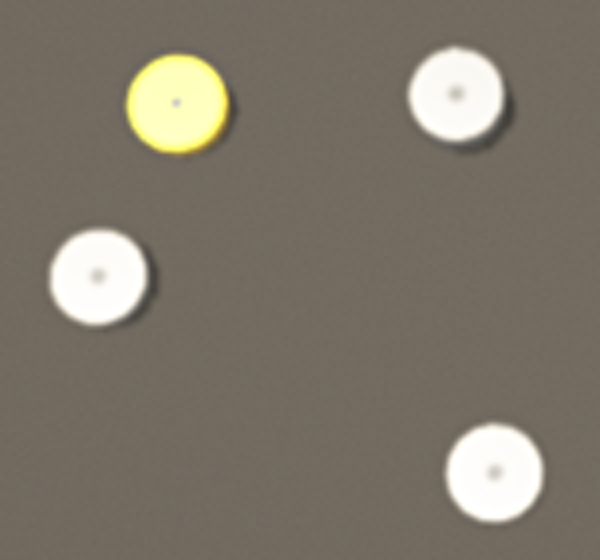

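Candidates in the top view are (294,169) steel, (205,214) steel, (224,171) yellow and (303,263) steel. In the scene view they are (381,240) steel with the tallest side, (404,194) steel with a medium side, (425,216) yellow and (313,208) steel with a very flat side. So thick = top (294,169), middle = the steel one at (205,214), thin = (303,263). The yellow disc is the look-alike. The enlarged crops confirm this. Next I'll turn these pixels into positions.

```bash
cat > h.py <<'E'
from plant import bot, fingers, monitor, camera, camera_model, silhouettes
import cv2, numpy as np
from scipy.optimize import least_squares
from scipy.spatial.transform import Rotation as R
def project(c,P):
    m=camera_model(c); E=np.array(m["extrinsics"]); P=np.atleast_2d(P)
    q=(P-E[:3,3])@E[:3,:3]; s=q[:,:2]/q[:,2:]; r2=(s**2).sum(1,keepdims=True)
    s=s*(1+m["k1"]*r2); return s*[m["fx"],m["fy"]]+[m["cx"],m["cy"]]
def ray(c,uv,z):
    m=camera_model(c); E=np.array(m["extrinsics"])
    K=np.array([[m["fx"],0,m["cx"]],[0,m["fy"],m["cy"]],[0,0,1]])
    s=cv2.undistortPoints(np.array([[uv]],float),K,np.array([m["k1"],0,0,0]))[0,0]
    d=E[:3,:3]@np.r_[s,1]; o=E[:3,3]; return o+d*(z-o[2])/d[2]
def circ(x,y,z,r,n=60):
    t=np.linspace(0,2*np.pi,n,endpoint=False); return np.c_[x+r*np.cos(t),y+r*np.sin(t),0*t+z]
def hullmask_c(c,x,y,h,r=.022):
    pts=np.vstack([project(c,circ(x,y,0,r)),project(c,circ(x,y,h,r))]).astype(np.float32)
    hu=cv2.convexHull(pts); M=cv2.moments(hu); return np.array([M["m10"]/M["m00"],M["m01"]/M["m00"]]),M["m00"]
E
python3 - <<'E'
from h import *
for c in ["scene","top"]:
    im=camera(c)
    for t,h,k in [("spacer_thick_mid",.024,0),("spacer_middle_mid",.016,None),("spacer_thin_mid",.008,0)]:
        for d in silhouettes(c,t):
            v,u=np.nonzero(d["pixels"]); cen=np.array([u.mean(),v.mean()])
            col=im[d["pixels"]].mean(0)
            p0=ray(c,cen,h/2)[:2]
            s=least_squares(lambda p:hullmask_c(c,*p,h)[0]-cen,p0,x_scale=.01,diff_step=1e-4)
            print(c,t,round(d["conf"],2),cen.round(1),s.x.round(4),"area",d["pixels"].sum(),round(hullmask_c(c,*s.x,h)[1]),col.astype(int))
    d=silhouettes(c,"sleeve_mouth")[0]; l,t_,w,hh=map(int,d["extent"])
    cr=im[t_-5:t_+hh+5,l-5:l+w+5]; cv2.imwrite(f"pics/sl_{c}.png",cv2.resize(cr,None,fx=5.5,fy=5.5,interpolation=2)); print(l-5,t_-5,cr.shape)
    cv2.imwrite(f"pics/{c}1.png",im)
E
```

```text
scene spacer_thick_mid 0.92 [380.8 240.1] [0.6259 0.1321] area 455 489 [175 179 181]
scene spacer_middle_mid 0.83 [403.5 194.4] [0.5318 0.2947] area 277 282 [178 182 184]
scene spacer_middle_mid 0.69 [424.2 215.8] [0.6172 0.2664] area 340 335 [ 77 225 234]
scene spacer_thin_mid 0.61 [313.3 208.8] [0.4516 0.1037] area 221 250 [197 202 204]
152 229 (92, 112, 3)
top spacer_thick_mid 0.55 [294.1 169.8] [0.6251 0.1337] area 429 476 [226 232 234]
top spacer_middle_mid 0.76 [205.5 214.6] [0.5303 0.2955] area 374 479 [240 244 245]
top spacer_middle_mid 0.61 [224.9 170.5] [0.618  0.2669] area 398 460 [180 253 253]
top spacer_thin_mid 0.98 [303.5 263.2] [0.4485 0.1055] area 437 449 [243 247 249]
407 190 (86, 101, 3)
```

View pics/sl_scene.png

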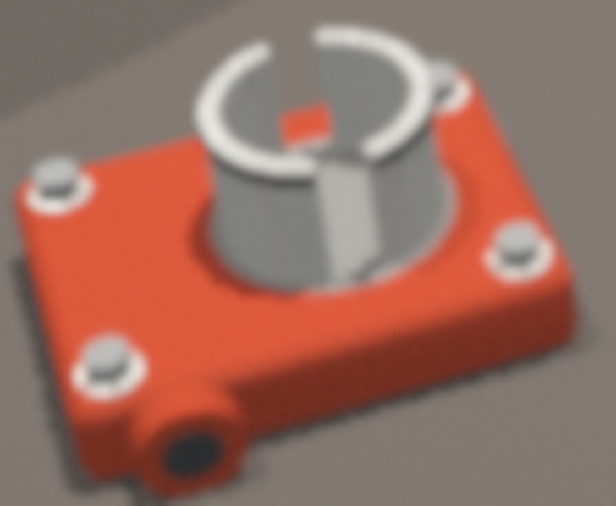

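View pics/sl_top.png

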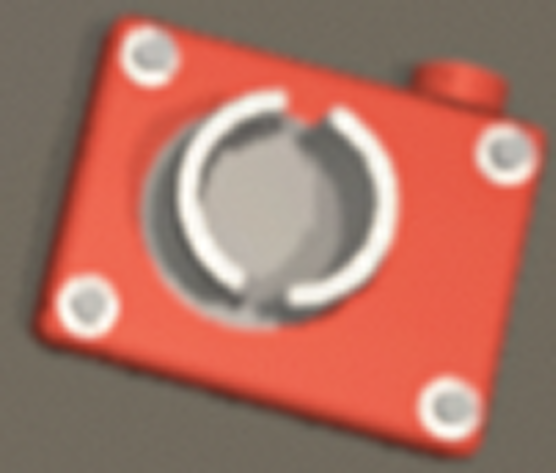

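The housing crops show the rim as a white C-ring, centred at about (459.0,225.8) in the top view and (209.1,247.4) in the scene view. I'll fit the rim pixels to a projected annulus.

Run:
```python
from h import *
for c,cen,ax in [("top",(459.2,226),(24,24)),("scene",(209.2,247.4),(25,17))]:
    im=cv2.imread(f"pics/{c}1.png"); p=ray(c,cen,.074); 
    g=im.min(2).astype(float)
    def score(q):
        s=0
        for r,w in [(.0315,2),(.0275,-1),(.0355,-1)]:
            P=project(c,circ(q[0],q[1],.074,r,180)).astype(np.float32)
            s+=w*cv2.remap(g.astype(np.float32),P[:,0].reshape(-1,1),P[:,1].reshape(-1,1),1).mean()
        return s
    best=max(((score(p[:2]+[dx,dy]),dx,dy) for dx in np.arange(-.008,.0081,.0005) for dy in np.arange(-.008,.0081,.0005)))
    q=p[:2]+best[1:]; print(c,p.round(4),best,q.round(4),project(c,[*q,.074]))
    o=im.copy(); o=cv2.resize(o,None,fx=6,fy=6,interpolation=2)
    for r in (.029,.034):
        cv2.polylines(o,[((project(c,circ(*q,.074,r))+.5)*6).astype(np.int32)],True,(0,255,0),1)
    u,v=(np.array(cen)*6).astype(int); cv2.imwrite(f"pics/rim_{c}.png",o[v-200:v+200,u-200:u+200])
a,b=cv2.imread("pics/rim_top.png"),cv2.imread("pics/rim_scene.png"); cv2.imwrite("pics/rim.png",np.hstack([a,b]))
s=camera("scene")
```

```text
Traceback (most recent call last):
  File "h.py", line 6, in project
    m=camera_model(c); E=np.array(m["extrinsics"]); P=np.atleast_2d(P)
ValueError: time passes only in moves, steps and waits
```

```bash
sed -i 's/^def project/import functools\ncm=functools.lru_cache(camera_model)\ndef project/; s/m=camera_model(c)/m=cm(c)/' h.py
python3 - <<'E'
from h import *
for c,cen,ax in [("top",(459.2,226),(24,24)),("scene",(209.2,247.4),(25,17))]:
    im=cv2.imread(f"pics/{c}1.png"); p=ray(c,cen,.074); 
    g=im.min(2).astype(float)
    def score(q):
        s=0
        for r,w in [(.0315,2),(.0275,-1),(.0355,-1)]:
            P=project(c,circ(q[0],q[1],.074,r,180)).astype(np.float32)
            s+=w*cv2.remap(g.astype(np.float32),P[:,0].reshape(-1,1),P[:,1].reshape(-1,1),1).mean()
        return s
    best=max(((score(p[:2]+[dx,dy]),dx,dy) for dx in np.arange(-.008,.0081,.0005) for dy in np.arange(-.008,.0081,.0005)))
    q=p[:2]+best[1:]; print(c,p.round(4),best,q.round(4),project(c,[*q,.074]))
    o=im.copy(); o=cv2.resize(o,None,fx=6,fy=6,interpolation=2)
    for r in (.029,.034):
        cv2.polylines(o,[((project(c,circ(*q,.074,r))+.5)*6).astype(np.int32)],True,(0,255,0),1)
    u,v=(np.array(cen)*6).astype(int); cv2.imwrite(f"pics/rim_{c}.png",o[v-200:v+200,u-200:u+200])
a,b=cv2.imread("pics/rim_top.png"),cv2.imread("pics/rim_scene.png"); cv2.imwrite("pics/rim.png",np.hstack([a,b]))
s=monitor.state(); print(s["clock"])
E
```

```text
top [ 0.5217 -0.166   0.074 ] (np.float32(158.35162), np.float64(0.0010000000000000078), np.float64(0.0010000000000000078)) [ 0.5227 -0.165 ] [[458.62282697 225.40559288]]
scene [ 0.5256 -0.1669  0.074 ] (np.float32(76.14778), np.float64(-0.0024999999999999953), np.float64(0.0005000000000000074)) [ 0.5231 -0.1664] [[208.78106933 246.54085698]]
1.0
```

View pics/rim.png

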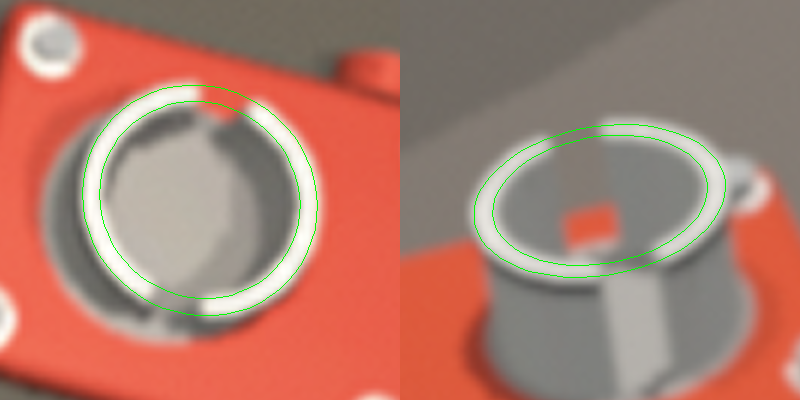

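Both cameras agree to within about 2 mm: sleeve (0.523,-0.166), thick (0.6255,0.133), middle (0.531,0.295). The jaws plus disc are about 74 mm across and the bore is 58 mm, so the fingers can't enter. I'll grip only the top of each disc, lower it until the tips sit just above the rim, and release. The thick one goes first.

```bash
cat >> h.py <<'E'
def ori(yaw):  # tool down, tool y along (cos yaw, sin yaw)
    y=np.array([np.cos(yaw),np.sin(yaw),0]); z=np.array([0,0,-1.]); x=np.cross(y,z)
    return R.from_matrix(np.c_[x,y,z]).as_rotvec()
def st():
    s=monitor.state(); print("t",round(s["clock"],2),"tcp",s["ee_pos"].round(4),"F",s["force"].round(1),"op",round(s["opening"],4))
    return s
E
python3 - <<'E'
from h import *
s=st(); print(R.from_rotvec(s["tool_rot"]).as_matrix()[:,1].round(2))
for n,p in [("thick",(.6255,.133,.1)),("mid",(.531,.295,.1)),("sl",(.523,-.1657,.1))]:
    for yaw in np.deg2rad([-135,-90,-45,0,45,90,135]):
        q=bot.solve_ik(p,ori(yaw)); print(n,round(np.degrees(yaw)),None if q is None else np.round(q,2))
E
```

```text
t 1.0 tcp [ 0.2829 -0.5573  0.2225] F [ 0.1 -0.3  0.4] op 0.0871
[ 0.45 -0.89  0.  ]
thick -135 [ 0.09  0.36  1.59 -0.    1.19  2.44]
thick -90 [ 0.09  0.36  1.59 -0.    1.19  1.66]
thick -45 [ 0.09  0.36  1.59 -0.    1.19  0.87]
thick 0 [ 0.09  0.36  1.59 -0.    1.19  0.09]
thick 45 [ 0.09  0.36  1.59 -0.    1.19 -0.7 ]
thick 90 [ 0.09  0.36  1.59 -0.    1.19 -1.48]
thick 135 [ 0.09  0.36  1.59 -0.    1.19 -2.27]
mid -135 None
mid -90 [ 0.38  0.29  1.68 -0.    1.17  1.95]
mid -45 [ 0.38  0.29  1.68 -0.    1.17  1.16]
mid 0 [ 0.38  0.29  1.68 -0.    1.17  0.38]
mid 45 [ 0.38  0.29  1.68 -0.    1.17 -0.41]
mid 90 [ 0.38  0.29  1.68 -0.    1.17 -1.19]
mid 135 [ 0.38  0.29  1.68 -0.    1.17 -1.98]
sl -135 [-0.45  0.16  1.84 -0.    1.14  1.91]
sl -90 [-0.45  0.16  1.84 -0.    1.14  1.12]
sl -45 [-0.45  0.16  1.84 -0.    1.14  0.33]
sl 0 [-0.45  0.16  1.84 -0.    1.14 -0.45]
sl 45 [-0.45  0.16  1.84 -0.    1.14 -1.24]
sl 90 [-0.45  0.16  1.84  0.    1.14 -2.02]
sl 135 None
```

Run:
```python
from h import *
x,y=.6255,.133
bot.move_pose([x,y,.09],ori(0)); st()
bot.move_straight([x,y,.0145],.12); st()
fingers.grab(30); st()
bot.move_straight([x,y,.06],.15); bot.wait(.2); st()
for c in("scene","top"): cv2.imwrite(f"pics/{c}2.png",camera(c))
a=cv2.imread("pics/scene2.png")[150:290,280:480];cv2.imwrite("pics/crop2.png",cv2.resize(a,None,fx=4,fy=4,interpolation=2))
```

```text
t 3.76 tcp [0.6259 0.132  0.0902] F [0.6 0.  0.3] op 0.087
t 4.54 tcp [0.6261 0.133  0.0151] F [-0.5  0.7 -0.2] op 0.0869
t 5.35 tcp [0.6253 0.133  0.0145] F [-1.2 -0.3  1.1] op 0.0429
t 6.0 tcp [0.6243 0.1329 0.0583] F [-1.1 -0.3 -2.7] op 0.0428
```

View pics/crop2.png

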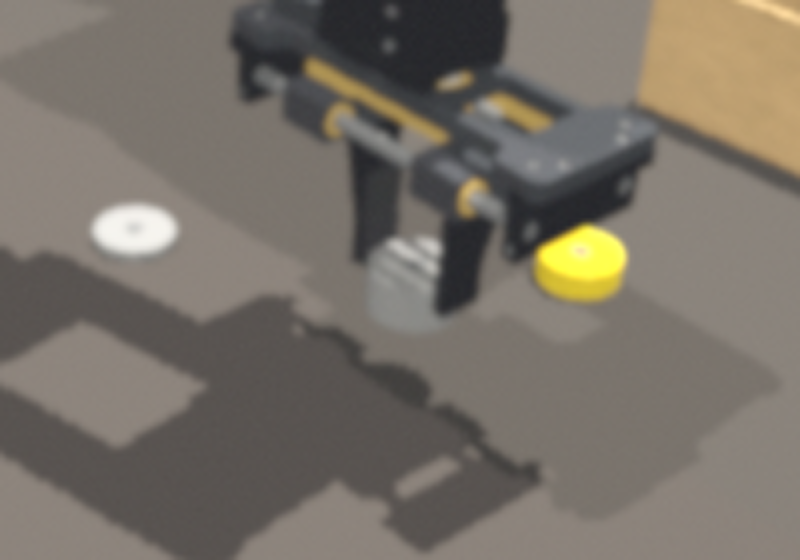

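The crop shows the thick disc held flat between the tips at about crop pixel (405,285), projecting well below them. The thin and yellow discs are undisturbed. Now to the sleeve.

Run:
```python
from h import *
x,y=.523,-.1657
bot.move_straight([.6255,.133,.13],.2)
bot.move_pose([x,y,.125],ori(0)); bot.wait(.3); s=st()
e=s["ee_pos"]-[x,y,.125]; print("err",e.round(4))
for c in("scene","top"): cv2.imwrite(f"pics/{c}3.png",camera(c))
a=cv2.imread("pics/scene3.png")[180:320,110:310];b=cv2.imread("pics/top3.png")[150:290,360:560]
cv2.imwrite("pics/crop3.png",np.hstack([cv2.resize(i,None,fx=2,fy=2,interpolation=2) for i in(a,b)]))
```

```text
t 8.1 tcp [ 0.5234 -0.1649  0.125 ] F [-0.2  0.2 -2.7] op 0.0427
err [ 0.0004  0.0008 -0.    ]
```

View pics/crop3.png

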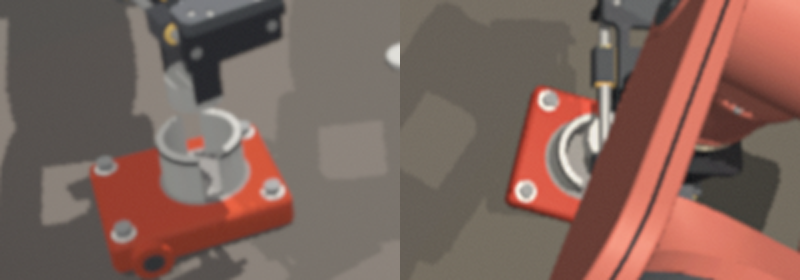

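Run:
```python
from h import *
a=cv2.imread("pics/scene3.png")[195:265,160:250]
a=cv2.resize(a,None,fx=8,fy=8,interpolation=2)
for z in (.125-.0145,.125+.0095):
    P=((project("scene",circ(.5234,-.1649,z,.022))-[160,195]+.5)*8).astype(np.int32)
    cv2.polylines(a,[P],True,(0,255,0),1)
cv2.imwrite("pics/crop3b.png",a)
```

```text
(no output)
```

View pics/crop3b.png

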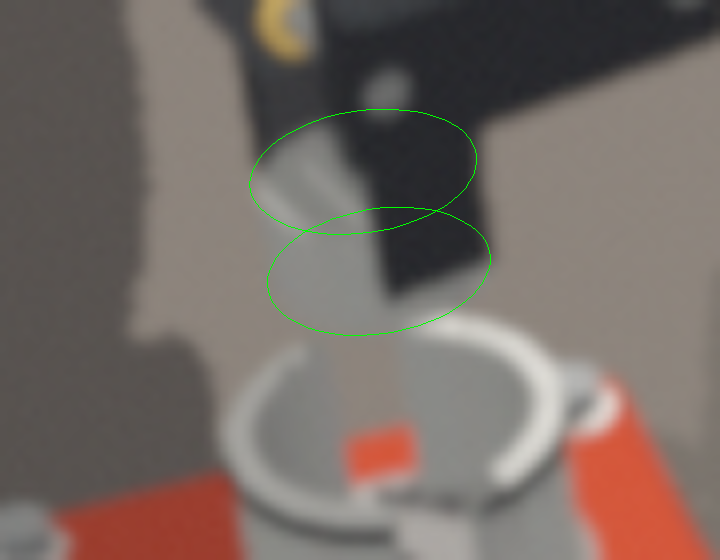

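The outlines of a flat disc at the tool's position match what shows, so the disc is flat and centred. I'll lower it in and release.

Run:
```python
from h import *
x,y=.523,-.166
bot.move_straight([x,y,.09],.12); s=st()
bot.move_straight([x,y,.0765],.05); bot.wait(.3); s=st()
if abs(s["force"][2]+2.7)<4:
    fingers.open_gripper(); bot.wait(.2); st()
    bot.move_straight([x,y,.13],.2)
    bot.move_pose([.531,.295,.09],ori(np.pi/4)); st()
    for c in("scene","top"): cv2.imwrite(f"pics/{c}4.png",camera(c))
    a=cv2.imread("pics/scene4.png")[215:285,165:255];b=cv2.imread("pics/top4.png")[190:260,415:505]
    cv2.imwrite("pics/crop4.png",np.hstack([cv2.resize(i,(400,311),interpolation=2) for i in(a,b)]))
```

```text
t 8.64 tcp [ 0.5226 -0.1658  0.0896] F [ 0.6  0.  -2.2] op 0.0429
t 9.36 tcp [ 0.5232 -0.1661  0.0768] F [-0.6 -0.4 -2.1] op 0.0429
t 10.55 tcp [ 0.523  -0.166   0.0765] F [-0.6  0.3 -0. ] op 0.087
t 12.66 tcp [0.5315 0.294  0.09  ] F [ 0.  -0.2 -0.6] op 0.0872
```

View pics/crop4.png

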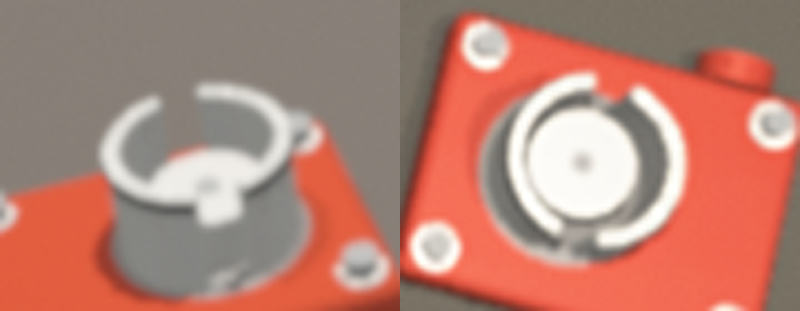

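View pics/scene4.png

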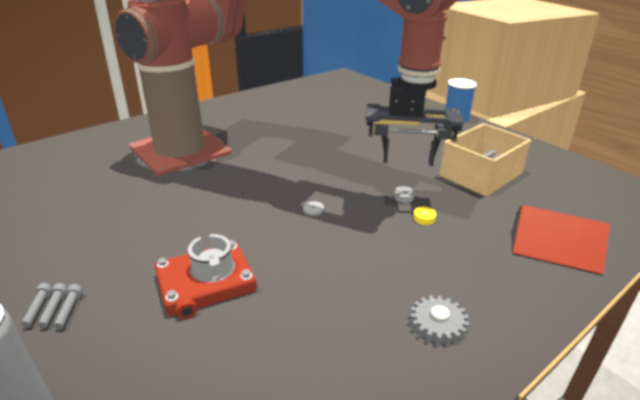

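The thick disc lies flat in the sleeve: top crop (582,162), i.e. pixel (456,226), showing as a round white face. The gripper now straddles the steel middle disc at scene (404,194), clear of the yellow one at (425,216). Now I'll pick it up.

Run:
```python
from h import *
print("thick in sleeve",ray("top",(456,226.4),.054).round(4))
x,y=.531,.295
bot.move_straight([x,y,.0065],.12); st()
fingers.grab(30); st()
bot.move_straight([x,y,.13],.2); 
x,y=.523,-.166
bot.move_pose([x,y,.125],ori(0)); bot.wait(.3); st()
for c in("scene","top"): cv2.imwrite(f"pics/{c}5.png",camera(c))
a=cv2.imread("pics/scene5.png")[195:265,160:250]
a=cv2.resize(a,None,fx=6,fy=6,interpolation=2)
for z in (.125-.0065,.125+.0095):
    P=((project("scene",circ(x,y,z,.022))-[160,195]+.5)*6).astype(np.int32)
    cv2.polylines(a,[P],True,(0,255,0),1)
cv2.imwrite("pics/crop5.png",a)
```

```text
thick in sleeve [ 0.5241 -0.1654  0.054 ]
t 13.61 tcp [0.5317 0.2952 0.0072] F [ 0.4 -0.3 -0.2] op 0.0869
t 14.42 tcp [0.531  0.295  0.0065] F [-0.2  1.2  0.3] op 0.0429
t 17.17 tcp [ 0.5232 -0.1654  0.125 ] F [ 0.1  0.6 -1.3] op 0.043
```

View pics/crop5.png

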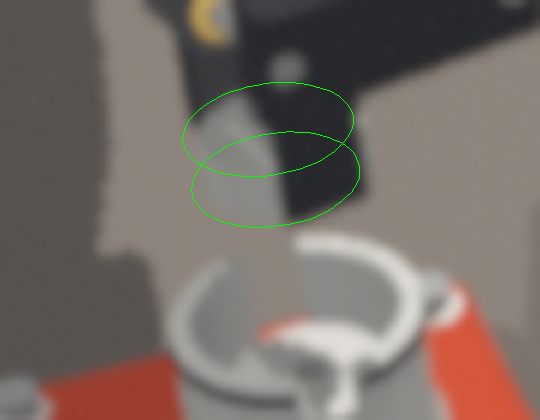

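The disc is held flat and matches the outlines. Lower and release.

Run:
```python
from h import *
x,y=.523,-.166
bot.move_straight([x,y,.09],.12); s=st()
bot.move_straight([x,y,.0755],.05); bot.wait(.3); s=st()
if abs(s["force"][2]+1.5)<4:
    fingers.open_gripper(); bot.wait(.2); st()
    bot.move_straight([x,y,.13],.2)
    bot.move_pose([.45,.25,.25],ori(0)); bot.wait(.3); st()
    for c in("scene","top"): cv2.imwrite(f"pics/{c}6.png",camera(c))
    a=cv2.imread("pics/scene6.png")[215:285,165:255];b=cv2.imread("pics/top6.png")[190:260,415:505]
    A=[]
    for c,i,o in(("scene",a,(165,215)),("top",b,(415,190))):
        i=cv2.resize(i,(400,311),interpolation=2); j=i.copy()
        P=((project(c,circ(x,y,.070,.022))-o+.5)*400/90).astype(np.int32); cv2.polylines(j,[P],True,(0,255,0),1); A.append(np.vstack([i,j]))
    cv2.imwrite("pics/crop6.png",np.hstack(A)[:600])
```

```text
t 17.71 tcp [ 0.5226 -0.1658  0.0896] F [ 0.4  0.4 -1.5] op 0.0433
t 18.45 tcp [ 0.5231 -0.1661  0.0757] F [-0.5  0.3 -1.6] op 0.043
t 19.64 tcp [ 0.523  -0.166   0.0755] F [ 0.2  0.2 -1. ] op 0.087
t 21.98 tcp [0.4503 0.2495 0.2498] F [ 0.1  0.1 -0.4] op 0.0871
```

View pics/crop6.png

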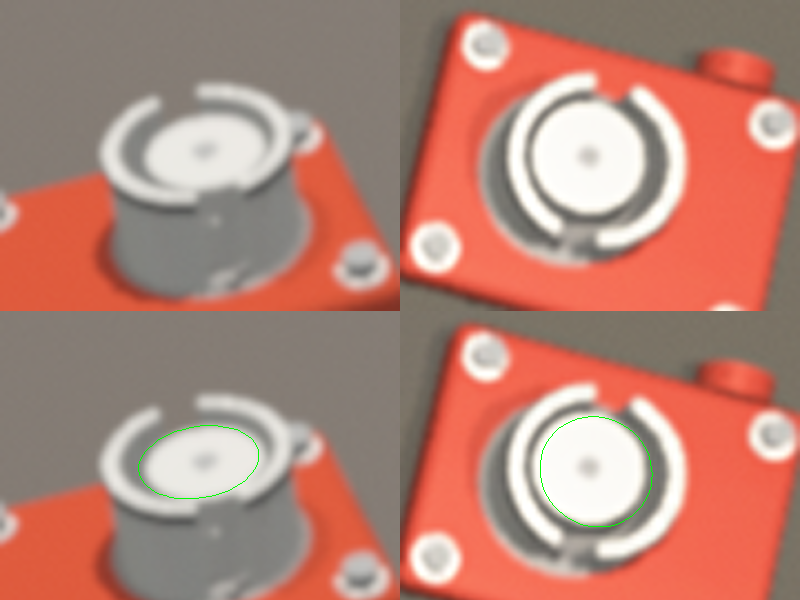

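View pics/scene6.png

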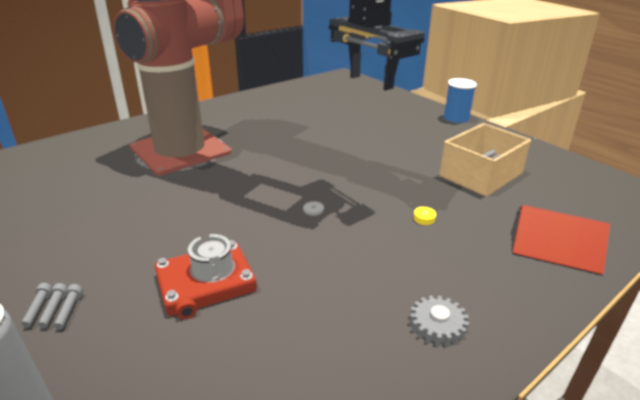

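The disc lies flat and concentric with a slight offset, and its top is just under the rim. I'll check the height by triangulating the centre mark, and compare the thin and yellow positions with before.

Run:
```python
from h import *
s=least_squares(lambda p:np.r_[project("scene",p)[0]-[210.96,248.4],project("top",p)[0]-[456.9,224.7]],[.52,-.166,.07],x_scale=.01,diff_step=1e-4)
print(s.x.round(4),s.fun.round(2))
for n in "scene","top":
    a,b=cv2.imread(f"pics/{n}1.png").astype(int),cv2.imread(f"pics/{n}6.png").astype(int)
    f=lambda im,m:tuple(np.round([q.mean() for q in np.nonzero(m)][::-1],1))
    print(n,"yellow",*(f(i,(i[...,2]-i[...,0]>110)&(i[...,1]>150)&(np.arange(640)[None]>200)&(np.arange(640)[None]<440)) for i in(a,b)))
print([d["extent"] for c in("scene","top") for d in silhouettes(c,"spacer_thin_mid")])
bot.close_job()
```

```text
[ 0.5244 -0.1634  0.0696] [0.18 0.01 0.17 0.09]
scene yellow (np.float64(424.3), np.float64(215.2)) (np.float64(424.3), np.float64(215.1))
top yellow (np.float64(236.6), np.float64(146.4)) (np.float64(238.6), np.float64(147.2))
[[301.8, 201.6, 20.1, 13.9], [290.5, 254.2, 28.1, 22.0]]
the job is handed in; nothing more can be done
```

The 24 mm spacer and then the 16 mm spacer are in the sleeve, lying flat one on top of the other. I handed the job in at about 22 s of the 54 s allowed.

- **Method:** I gripped each spacer only near its top, lowered it into the mouth with the fingertips about 2 mm above the rim, and let it drop. The forces I read at each step stayed at a few newtons.
- **Stack height:** Triangulating the top spacer's centre mark from both cameras put the stack top at 69.6 mm above the bench. The black line is at 70 mm, and the calibration is good to about 2 mm. Both pictures show the spacer flat, about 3 mm off the sleeve's centre.
- **Thin spacer:** It was found where it lay, within about 1 pixel in both views.
- **Yellow look-alike:** It did not move in the scene view. My colour check in the top view shifted by 2 pixels, but that mask also caught other yellowish pixels. Its reading there was well away from the disc itself, so I don't take it as a sign that the disc moved.

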